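Catch the handle blanks from the parts chute

TASK

Take the steel pan by its handle and hold it under the spout of the parts chute, pushing the trip paddle back with the pan's far edge so that the gate tips open and all four wooden blanks slide into the pan. Then draw it away so that the gate shuts, and set the pan down level with its whole base on the round cork mat, all four blanks in it; leave the other things on the bench where they are.

Things in the scene. Friction and masses are not known exactly. Their poses are not given: they have to be found in the camera images.
- pan: round sheet-steel dipper pan, open on top, about 0.26 kg: base 148 mm and rim 176 mm across, 65 mm high, floor 4 mm, wall 3 mm thick. Origin: centre of its underside, z up. Straight handle along its -x: dark wooden grip from x = -110 to -220 mm, 22 mm wide (y), 20 mm high, top level with the rim. Starts upright on the bench, handle roughly towards the robot
- pan_grip (a point): a good place to take the handle from above: middle of the grip's section, 135 mm from the pan's centre along its -x, 55 mm above its underside
- chute: gravity parts chute, fixed: bright steel trough 190 mm long, 80 mm wide inside, sides 38 mm, falling at 32 degrees towards its -x (roughly towards the robot), on a grey stand. Origin: on the bench below the middle of the spout's lip; x points back under the trough, z up. Open below the spout; base plate (8 mm) from x = 50 mm, two uprights from x = 95 mm
- spout (a point): middle of the lip where the trough's floor ends, 175 mm above the bench; axes as the chute's. With the pan's rim level about 45 mm below the lip, centred on the spout, and its far edge about 40 mm behind the lip, the gate is fully open and the blanks fall in near the pan's middle
- gate (a joint): tip-out gate on the spout, rad: 0 shut (a low plate across the lip holds the blanks back), about 1.5 open (plate in line with the trough's floor, ending about 21 mm before the lip and 20 mm below it), stop at 1.75. It turns with the trip paddle; a light spring (under 5 N at the paddle) shuts it when let go. The blanks begin to slide out from about 1 rad
- paddle (a point): middle of the lower edge of the trip paddle, a plate 56 mm wide hanging from the gate's pivot just below the lip. At rest it slants down towards the robot, its edge about 60 mm before the lip and 65 mm below it. Pushed back along the chute's +x it swings down (to 89 mm below the lip) and back, opening the gate
- mat: round cork mat, fixed, 240 mm across, 6 mm thick. Origin: centre of its underside, z up
- blank0: sawn beech handle blank, 28 x 62 x 22 mm (x, y, z), about 27 g; origin at its centre. The four start side by side across the trough behind the gate, number 0 at the gate
- blank1: sawn beech handle blank, 28 x 62 x 22 mm (x, y, z), about 27 g; origin at its centre. The four start side by side across the trough behind the gate, number 0 at the gate
- blank2: sawn beech handle blank, 28 x 62 x 22 mm (x, y, z), about 27 g; origin at its centre. The four start side by side across the trough behind the gate, number 0 at the gate
- blank3: sawn beech handle blank, 28 x 62 x 22 mm (x, y, z), about 27 g; origin at its centre. The four start side by side across the trough behind the gate, number 0 at the gate
- hammer: hammer, about 240 mm long, lying; bystander, loose on the bench, origin on its underside
- block: square steel bench block 80 x 80 x 32 mm; bystander, loose on the bench, origin on its underside
- punch: steel punch 150 mm long, 16 mm thick, lying; bystander, loose on the bench, origin on its underside
- jar: amber glass jar 72 mm across, 95 mm high; bystander, loose on the bench, origin on its underside
- tin: round tin 80 mm across, 75 mm high; bystander, loose on the bench, origin on its underside
Not all that is in view belongs to the job. What is shaped like the blank3 but blue or red is not meant.

How it is judged:
By the outcome, as a careful person would: the job done as asked, in the order asked, and still so for the second after the job is handed in, with the robot touching nothing.
It also fails if it takes over 54 s, if anything falls off the work surface, if the arm or the gripper's body presses on something with over 40 N, if the wrist force passes 120 N, or if a joint passes its speed limit or range.

ROBOT

A 7-joint arm with a two-finger parallel gripper is mounted at the origin on the work surface. World frame = base frame: x ahead of the robot, y to its left, z up, the work surface at z = 0. Lengths are in m, angles in rad, forces in N, time in s.
With the tool pointing down it reaches from about 0.35 to 0.9 m from the base axis. Payload 8.1 kg.
Tool frame: the origin (TCP) lies at the very end of the fingers, on their centre line; the grasp point (between the pads) lies 19 mm behind it; z points along the fingers, y is the line along which they close (so a half turn about z gives the same grasp; the last joint's range is limited). The gripper opens to 92 mm and grips with 3 to 60 N. Pads are 19 mm wide; open, the fingers measure 130 mm over their backs; the gripper's body (75 mm by 190 mm) begins 47 mm behind the grasp point.
Start: joints at [-1.379, 0.434, 0.025, 1.573, -0.012, 1.134, -0.075], TCP at [0.182, 0.598, 0.227] pointing down, gripper open.
Joint ranges: [-2.62, 2.62], [-0.44, 2.09], [-1.27, 1.32], [0.08, 2.57], [-1.32, 4.46], [0.12, 2], [-2.74, 2.74]. Speed limits (rad/s): [2.22, 2.22, 3.01, 3.01, 3.14, 3.14, 3.14].

INTERFACE

Orientations are given as a rotation vector (axis times angle).
In Python, from cell import arm gives the robot as it stands.
- The arm moves only by the tool carry_out, never from a script. Its argument "commands" is a list of rows, each a list of 7 numbers: the opening, from 0 (shut) to 1 (fully open), then the shift along the tool's x, y, z each as a share of 0.025 m, from -1 to 1, then the turn, a rotation vector about the tool's x, y, z each as a share of 0.1 rad, from -1 to 1. A call has 1 to 8 rows; each row shifts and turns the commanded pose from where the row before left it, along the tool's axes as they then stand; what a row does not reach is not made up. A row lasts 1/10 s, in which the tool goes at most 50 mm and 8.59 degrees, less where a joint would pass 70% of its speed; a pose out of reach is approached as far as the arm can. A call with a number of a shift or a turn outside -1 to 1 is refused whole. A call with a gripper value outside its range is refused whole. The fingers move at their own pace and stop on an object; "squeeze" is the grip in N (left out, the last holds). Time passes only in rows, so rows that do not move let the fingers close. It gives the time, the measured TCP pose, the force, the opening and the grip force at its end, in the units of the state.
- arm.observe(): the state, without advancing time (a new reading comes with each control period).
- arm.get_image(name): name is "side" or "top"; returns a dict with "pixels" (420x560x3 uint8, red, green, blue), "range_z" (420x560 float32, m along the optical axis (not along the pixel's ray), 0 where there is no reading), "mtx" (3x3 intrinsics, pixels), "k1" (the pictures are not rectified: a ray, as slopes to the right and down, at radius r is drawn at 1 + k1 r^2 times it, then the intrinsics apply), "R" (3x3) and "t" (3): a world point X has camera coordinates R X + t. Camera axes: x right, y down, z forward; pixel columns grow to the right and rows downward; lengths in m; the calibration is good to about 2 mm. A picture is of the moment at which its call begins.
- arm.sign_off(): hands the job in; it is judged then, once.
The state is a dict: "clock": time; "joints": joint angles; "dq": joint speeds; "joint_efforts": joint torques, N m; "position": TCP position; "ee_rot": TCP orientation; "force": force on the tool from outside, world axes, zero at the start; "ft_torque": the same for the moment, N m; "width": opening from 0.0 (shut) to 1.0 (fully open); "gripper_force": force on a finger pad.
Only numpy, scipy, OpenCV 4.12 (cv2) and the standard library are available. Lean on these libraries where they do the work, as an engineer would, in place of code of your own. Each camera call takes 0.05 s, during which the arm holds its last target. There are 200 camera calls.

## Working session

There is one attempt and no reset: what is moved stays moved. The work goes in short steps, Python scripts to look and compute and a tool call to move; the robot and the scene stay as the last step left them, time stands still between calls to the robot, and variables do not carry over. Pictures are saved under pics/ and viewed, at most 10 in all, crops included, and the job is handed in when it is done.

Besides the shell and the picture viewer there is one more tool, called after "Call:" as name(argument=value, ...), one argument or row to a line, values as JSON. carry_out: Moves the arm, as the interface text tells. Shift numbers are shares of 0.025 m and turn numbers shares of 0.1 rad, none past 1 either way. Its arguments: {"type":"object","properties":{"commands":{"type":"array"},"squeeze":{"type":"number"}},"required":["commands"]}

```bash
ls; mkdir -p pics
cat > h.py <<'E'
import numpy as np, cv2
from cell import arm
def grab(n):
    im=arm.get_image(n); np.savez('/tmp/%s.npz'%n,**{k:np.asarray(v) for k,v in im.items()}); return im
def load(n): return dict(np.load('/tmp/%s.npz'%n))
def cloud(im):
    K=im['mtx'];h,w=im['range_z'].shape
    u,v=np.meshgrid(np.arange(w),np.arange(h))
    d=np.array([float(im['k1']),0,0,0])
    s=cv2.undistortPoints(np.stack([u,v],-1).reshape(-1,1,2).astype(np.float64),K,d,None,None,None) if 0 else cv2.undistortPoints(np.stack([u,v],-1).reshape(-1,1,2).astype(np.float64),K,d)
    s=s.reshape(h,w,2);z=im['range_z'].astype(float)
    P=np.stack([s[...,0]*z,s[...,1]*z,z],-1)
    X=(P-im['t'])@im['R']; X[z==0]=np.nan
    return X
E
python3 - <<'E'
from h import *
for n in('top','side'):
    im=grab(n); cv2.imwrite('pics/%s0.png'%n,im['pixels'][...,::-1]); print(n,im['mtx'],im['k1'],-im['R'].T@im['t'],im['R'])
print(arm.observe())
E
```

```text
pics
top [[425.69486356   0.         277.79351729]
 [  0.         425.69486356 204.58752145]
 [  0.           0.           1.        ]] -0.03975363623718629 [0.54535667 0.02285258 1.20732302] [[-0.00308902 -0.99999387  0.00165015]
 [-0.99921964  0.00302164 -0.03938246]
 [ 0.03937723 -0.00177052 -0.99922285]]
side [[529.48014562   0.         282.61373969]
 [  0.         529.48014562 203.45078964]
 [  0.           0.           1.        ]] -0.20946898021256014 [ 0.00887824 -0.69422591  1.08373481] [[ 0.77935731 -0.62643832  0.01331175]
 [-0.4347142  -0.55588784 -0.70852824]
 [ 0.45124909  0.54640986 -0.70555689]]
{'clock': 0.1, 'joints': array([-1.37852963,  0.4351045 ,  0.02501737,  1.57413775, -0.01154775,
        1.13422199, -0.07509909]), 'dq': array([-1.43145589e-04, -1.50780974e-05,  4.93758511e-04, -2.77781159e-03,
       -3.17017516e-05,  6.51112707e-05,  1.97728530e-03]), 'joint_efforts': array([-1.18219354e-01, -6.67989635e+01,  9.01190601e-01, -3.18342233e+01,
       -9.94066824e-02, -2.18905918e-01,  3.96220203e-03]), 'position': array([0.18155931, 0.59741072, 0.22600352]), 'ee_rot': array([-4.61629650e-01, -3.10745262e+00,  2.71392311e-03]), 'force': array([-0.34129504, -0.21169217,  0.56321775]), 'ft_torque': array([-0.10267664, -0.04037683, -0.0168151 ]), 'gripper_force': 0.392863917170132, 'width': 1.0009934571382892}
```

View pics/top0.png

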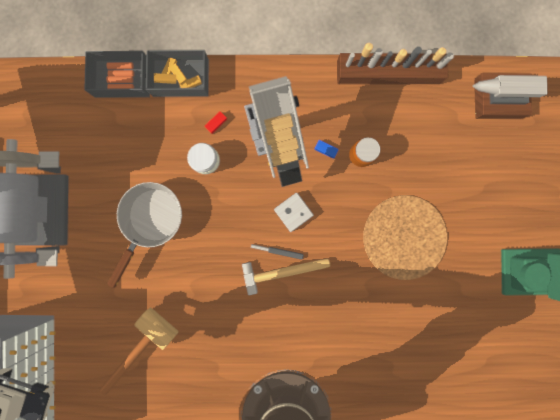

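View pics/side0.png

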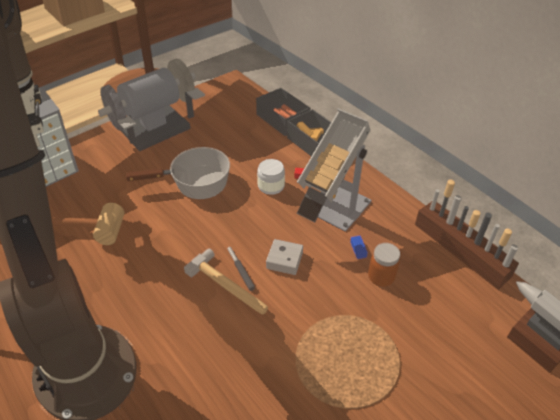

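The top view shows the pan at (149,214) with its handle out to (121,265), the chute lip at about (288,165) with its black paddle at (289,176), the blanks at (283,140), and the mat at (405,237). The blank-shaped candidates are the four tan pieces in the trough, a red piece at (216,122) and a blue one at (326,149). The tan pieces are the ones meant, since the others are coloured decoys.

Run:
```python
from h import *
im=load('top');X=cloud(im);px=im['pixels'];hsv=cv2.cvtColor(px,cv2.COLOR_RGB2HSV)
Z=X[...,2]
def reg(c0,c1,r0,r1):
    m=np.zeros(Z.shape,bool);m[r0:r1,c0:c1]=1;return m
# pan rim
m=reg(105,195,170,260)&(Z>0.058)&(Z<.075)
lo=px.min(2)
mr=m&(hsv[...,1]<70)
P=X[mr]
def fit(P):
    for _ in range(5):
        A=np.c_[2*P[:,:2],np.ones(len(P))];s=np.linalg.lstsq(A,(P[:,:2]**2).sum(1),rcond=None)[0]
        r=np.sqrt(s[2]+s[0]**2+s[1]**2);e=np.abs(np.hypot(*(P[:,:2]-s[:2]).T)-r);P=P[e<max(.003,np.median(e)*2.5)]
    return s[:2],r,len(P),P[:,2].mean()
print('rim',fit(P)); c=fit(P)[0]
mh=reg(100,150,235,295)&(Z>0.045)&(Z<.08)
P=X[mh];d=np.hypot(*(P[:,:2]-c).T);P=P[(d>.112)&(d<.225)]
q=P[:,:2]-c;print('handle n',len(P),'z',np.percentile(P[:,2],[10,50,90]),'dirs',np.median(np.arctan2(q[:,1],q[:,0])),'dmax',np.hypot(*q.T).max())
dd,vv=cv2.fitLine(P[:,:2].astype(np.float32),cv2.DIST_HUBER,0,.01,.01).ravel()[:2],0
print('line',dd,cv2.fitLine(P[:,:2].astype(np.float32),cv2.DIST_HUBER,0,.01,.01).ravel())
# mat
mm=reg(350,460,185,290)&(Z>0.002)&(Z<.02)&(hsv[...,2]>120)
print('mat z',np.nanmedian(Z[215:260,385:425]),'table',np.nanmedian(Z[290:310,380:450]))
cols=hsv[237,405],hsv[237,470];print(cols)
# chute
mc=reg(235,315,70,195)&(Z>.1)
np.save('/tmp/chute.npy',X[mc])
print('chute z',np.nanpercentile(Z[mc],[0,5,50,95,100]))
big=cv2.resize(px[65:200,225:345],None,fx=5,fy=4.4*5/4.4,interpolation=cv2.INTER_CUBIC)
s=load('side')['pixels'][90:270,260:420]
big2=cv2.resize(s,None,fx=3.3,fy=3.3,interpolation=cv2.INTER_CUBIC)
b=big[:594,:];o=np.zeros((594,800,3),np.uint8)
b=cv2.resize(b,(400,int(400/b.shape[1]*b.shape[0])));o[:b.shape[0],:400]=b
b=cv2.resize(big2,(400,450));o[:450,400:]=b
cv2.imwrite('pics/crop.png',o[...,::-1])
```

```text
rim (array([0.56532362, 0.36794878]), np.float64(0.08578574943790314), 286, np.float64(0.0636520120957402))
handle n 360 z [0.05828702 0.06427528 0.06721   ] dirs 2.6538797152424483 dmax 0.21844297982385988
line [ 0.88064384 -0.47377887] [ 0.88064384 -0.47377887  0.42105824  0.44519466]
mat z 0.00579062264919857 table -0.00043359648768684
(array([ 15, 134, 210], dtype=uint8), array([ 13, 161, 197], dtype=uint8))
chute z [0.10791226 0.13410374 0.23575689 0.30127355 0.32612374]
```

View pics/crop.png

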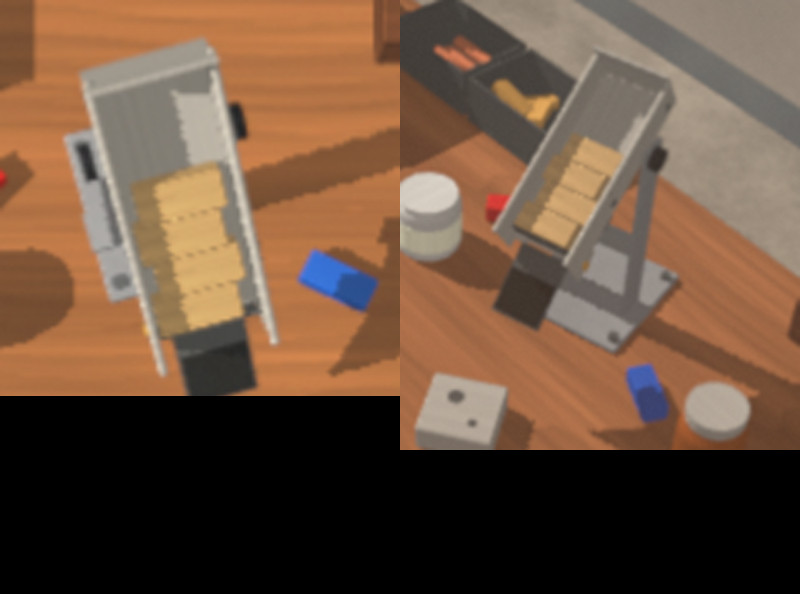

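The crop confirms four tan blanks lying across the trough behind the gate plate, with the black paddle below the spout. The blue piece on the bench is a decoy. Next I measure the chute, mat and bystanders.

```bash
cat >> h.py <<'E'
from scipy.spatial.transform import Rotation as Ro
def plan(pos,toolx_ang,n,start=None,rows=None):
    """n equal rows from measured pose to pos, tool down with tool x at world angle"""
    s=arm.observe(); R=Ro.from_rotvec(s['ee_rot']);p=np.array(s['position'])
    c,sn=np.cos(toolx_ang),np.sin(toolx_ang)
    T=Ro.from_matrix(np.array([[c,sn,0],[sn,-c,0],[0,0,-1]]))
    P0=p.copy();pos=np.array(pos);out=[]
    for i in range(n):
        k=n-i
        sh=R.inv().apply((pos-p)/k)/.025; tu=((R.inv()*T).as_rotvec()/k)/.1
        row=np.round(np.r_[sh,tu],2);out.append(row)
        p=p+R.apply(row[:3]*.025);R=R*Ro.from_rotvec(row[3:]*.1)
    print('from',P0.round(4),'end',p.round(4),'max',np.abs(out).max())
    for r in out: print(r.tolist())
E
python3 - <<'E'
from h import *
im=load('top');X=cloud(im);px=im['pixels'];hsv=cv2.cvtColor(px,cv2.COLOR_RGB2HSV);Z=X[...,2]
# chute: floor plane from grey interior pixels, walls: yaw search by wall-top lines
P=X[70:195,235:315].reshape(-1,3);C=px[70:195,235:315].reshape(-1,3).astype(int)
S=hsv[70:195,235:315].reshape(-1,3)
ok=~np.isnan(P[:,2])&(P[:,2]>.12);P,C,S=P[ok],C[ok],S[ok]
t=np.tan(np.radians(32))
def stats(psi):
    u=P[:,:2]@[np.cos(psi),np.sin(psi)];v=P[:,:2]@[-np.sin(psi),np.cos(psi)]
    h=(P[:,2]-t*u)*np.cos(np.radians(32));return u,v,h
# floor: blanks tan
tan=(S[:,1]>60)&(S[:,0]>10)&(S[:,0]<25)
A=np.c_[P[tan][:,:2],np.ones(tan.sum())]
from scipy.optimize import least_squares
f=least_squares(lambda a:A@a-P[tan][:,2],[.6,.1,0],loss='soft_l1',f_scale=.003).x
print('blank-top plane',f,'yaw',np.arctan2(f[1],f[0]),'slope',np.degrees(np.arctan(np.hypot(*f[:2]))))
grey=(S[:,1]<60)
for psi in np.arange(.1,.36,.02):
    u,v,h=stats(psi);hi=np.percentile(h,97)
    w=h>np.percentile(h[tan],50)+.008
    vv=v[w];m=np.median(vv);a,b=vv[vv<m],vv[vv>m]
    vm=(np.percentile(v[w],5)+np.percentile(v[w],95))/2;a,b=v[w&(v<vm)],v[w&(v>=vm)]
    print(round(psi,2),len(a),len(b),'std',a.std().round(4),b.std().round(4),'mid',np.median(a).round(4),np.median(b).round(4))
# mat
K=im['mtx'];tex=(hsv[...,1]<150)&(Z>.003)&(Z<.012);m=np.zeros(Z.shape,np.uint8);m[180:295,345:465]=(tex*255)[180:295,345:465]
m=cv2.morphologyEx(cv2.morphologyEx(m,cv2.MORPH_CLOSE,np.ones((5,5))),cv2.MORPH_OPEN,np.ones((5,5)))
cs=max(cv2.findContours(m,0,2)[0],key=cv2.contourArea);(cx,cy),r=cv2.minEnclosingCircle(cs);M=cv2.moments(cs);print('mat px',cx,cy,r,M['m10']/M['m00'],M['m01']/M['m00'],'xyz',X[int(round(M['m01']/M['m00'])),int(round(M['m10']/M['m00']))], 'r edge',np.ptp(X[m>0][:,:2],axis=0))
for n,(c,r) in dict(tin=(203,158),jar=(368,150),block=(293,211),punch=(278,251),hammerhead=(249,278),hammerend=(326,264)).items(): print(n,X[r,c].round(3))
E
```

```text
blank-top plane [ 0.5790051   0.1662655  -0.20574051] yaw 0.27963319555068417 slope 31.06494703053701
0.1 278 360 std 0.0135 0.0132 mid -0.097 -0.0208
0.12 281 356 std 0.013 0.0128 mid -0.1123 -0.0359
0.14 285 352 std 0.0127 0.0123 mid -0.1275 -0.0507
0.16 289 347 std 0.0123 0.012 mid -0.1429 -0.0653
0.18 293 343 std 0.0119 0.0118 mid -0.1582 -0.0797
0.2 297 339 std 0.0117 0.0115 mid -0.1736 -0.0941
0.22 300 336 std 0.0114 0.0114 mid -0.1888 -0.1086
0.24 304 331 std 0.0114 0.0113 mid -0.2038 -0.123
0.26 306 328 std 0.0111 0.0114 mid -0.2185 -0.1376
0.28 311 324 std 0.0112 0.0116 mid -0.2332 -0.1521
0.3 316 320 std 0.0114 0.0116 mid -0.2476 -0.1667
0.32 323 315 std 0.0117 0.0116 mid -0.2614 -0.1816
0.34 326 311 std 0.0118 0.012 mid -0.2755 -0.1966
mat px 406.5068054199219 240.27882385253906 46.140525817871094 404.73038073038066 237.8324666786205 xyz [ 0.49709118 -0.33843175  0.00683333] r edge [nan nan]
tin [0.715 0.221 0.074]
jar [ 0.733 -0.218  0.093]
block [ 0.574 -0.021  0.028]
punch [0.463 0.021 0.018]
hammerhead [0.389 0.101 0.027]
hammerend [ 0.427 -0.112  0.022]
```

Run:
```python
from h import *
im=load('top');X=cloud(im);px=im['pixels'];hsv=cv2.cvtColor(px,cv2.COLOR_RGB2HSV)
P=X[70:195,235:315].reshape(-1,3);S=hsv[70:195,235:315].reshape(-1,3)
ok=~np.isnan(P[:,2])&(P[:,2]>.12);P,S=P[ok],S[ok];th=np.radians(32)
tan=(S[:,1]>60)&(S[:,0]>10)&(S[:,0]<25)
psi=.27
for it in range(4):
    e=np.array([np.cos(psi),np.sin(psi)]);g=np.array([-e[1],e[0]])
    u=P[:,:2]@e;v=P[:,:2]@g;h=P[:,2]*np.cos(th)-u*np.sin(th)
    h0=np.median(h[tan])+ .0 ;f0=h0-.022
    w=(np.abs(h-f0-.038)<.004)&(u<np.percentile(u,80))
    vc=(np.percentile(v[w],3)+np.percentile(v[w],97))/2
    sl=[];c=[]
    for q in (w&(v<vc),w&(v>vc)):
        dx,dy,x0,y0=cv2.fitLine(np.c_[u[q],v[q]].astype(np.float32),cv2.DIST_HUBER,0,.01,.01).ravel();sl.append(dy/dx);c.append((x0,y0))
    psi+=np.mean(sl);print('psi',psi,sl,c,w.sum(),'h0 spread',np.percentile(h[tan],[10,50,90]))
ulip=(.175*np.cos(th)-f0)/np.sin(th);vm=(c[0][1]+c[1][1])/2
print('lip',ulip*e+vm*g,'u',ulip,'v',vm,'wall umin',u[w].min(),'blank v mid',np.median(v[tan]))
# dark paddle: edge
dk=(S[:,2]<75);print('paddle lowest z, u-lip, v',P[dk][:,2].min(),np.percentile(u[dk]-ulip,[1,5]),np.median(v[dk][u[dk]<ulip-.02]))
fl=(np.abs(h-f0)<.006)&(S[:,1]<60);print('floor check',np.median(h[fl]-f0),fl.sum())
bx,by=ulip*e+vm*g-.048*e;print('pan target',bx,by)
plan([.5655-.135*np.cos(-.49),.3675-.135*np.sin(-.49),.16],np.pi-.49,12)
```

```text
psi 0.26854527 [np.float32(-0.00080810016), np.float32(-0.002101409)] [(np.float32(0.7217962), np.float32(-0.22685394)), (np.float32(0.7214102), np.float32(-0.14387277))] 336 h0 spread [-0.20138728 -0.18868764 -0.18623666]
psi 0.26890737 [np.float32(0.0005693173), np.float32(0.00015486419)] [(np.float32(0.7220438), np.float32(-0.22579134)), (np.float32(0.7217324), np.float32(-0.14285341))] 335 h0 spread [-0.2015507  -0.18883265 -0.18638791]
psi 0.26896533 [np.float32(0.00028438363), np.float32(-0.0001684669)] [(np.float32(0.72204363), np.float32(-0.22606513)), (np.float32(0.72130007), np.float32(-0.14311609))] 335 h0 spread [-0.2015101  -0.18879484 -0.18634886]
psi 0.26896566 [np.float32(0.00022702676), np.float32(-0.000226391)] [(np.float32(0.7220306), np.float32(-0.22610699)), (np.float32(0.7212918), np.float32(-0.14315788))] 335 h0 spread [-0.2015036  -0.18878889 -0.18634369]
lip [0.70252655 0.0021294 ] u 0.6778340208125376 v -0.18463244 wall umin 0.6352536883030685 blank v mid -0.18304916041507394
paddle lowest z, u-lip, v 0.12018076715582492 [-0.05701378 -0.05383407] -0.1869010645397745
floor check 0.000442173896562037 1314
pan target 0.656252328592436 -0.010625841226751254
from [0.1816 0.5974 0.226 ] end [0.4463 0.431  0.16  ] max 1.04
[-1.01, -0.27, 0.22, -0.0, 0.0, 0.16]
[-1.01, -0.26, 0.22, -0.0, 0.0, 0.16]
[-1.01, -0.24, 0.22, -0.0, 0.0, 0.16]
[-1.02, -0.23, 0.22, -0.0, 0.0, 0.16]
[-1.02, -0.21, 0.22, -0.0, 0.0, 0.16]
[-1.02, -0.19, 0.22, -0.0, 0.0, 0.16]
[-1.03, -0.18, 0.22, -0.0, 0.0, 0.17]
[-1.03, -0.16, 0.22, -0.0, 0.0, 0.16]
[-1.03, -0.14, 0.22, -0.0, 0.0, 0.17]
[-1.04, -0.12, 0.22, -0.01, 0.0, 0.16]
[-1.04, -0.11, 0.22, -0.0, 0.0, 0.17]
[-1.03, -0.09, 0.23, -0.01, 0.0, 0.16]
```

Call:
carry_out(
  commands=[
    [1,-1,-0.25,0.2,0,0,0.16],
    [1,-1,-0.24,0.2,0,0,0.16],
    [1,-1,-0.23,0.2,0,0,0.16],
    [1,-1,-0.22,0.2,0,0,0.16],
    [1,-1,-0.2,0.2,0,0,0.16],
    [1,-1,-0.19,0.2,0,0,0.16],
    [1,-1,-0.18,0.2,0,0,0.17],
    [1,-1,-0.16,0.2,0,0,0.17],
  ],
  squeeze=60,
)

```text
clock: 0.9
position: [0.3558, 0.4892, 0.1862]
ee_rot: [-0.663, -3.071, 0.001]
force: [0.6, 0.1, -0.5]
width: 1.003
gripper_force: 0.0
```

Run:
```python
from h import *
plan([.5655-.135*np.cos(-.49),.3675-.135*np.sin(-.49),.12],np.pi-.49,6)
```

```text
from [0.3558 0.4892 0.1862] end [0.4464 0.4309 0.1199] max 0.72
[-0.71, -0.1, 0.44, -0.0, -0.0, 0.11]
[-0.71, -0.1, 0.44, -0.0, -0.0, 0.11]
[-0.71, -0.09, 0.44, -0.0, -0.0, 0.11]
[-0.71, -0.08, 0.44, -0.0, -0.0, 0.1]
[-0.72, -0.07, 0.44, -0.0, -0.0, 0.11]
[-0.72, -0.07, 0.45, -0.01, -0.0, 0.1]
```

Call:
carry_out(
  commands=[
    [1,-0.71,-0.1,0.44,0,0,0.11],
    [1,-0.71,-0.1,0.44,0,0,0.11],
    [1,-0.71,-0.09,0.44,0,0,0.11],
    [1,-0.71,-0.08,0.44,0,0,0.11],
    [1,-0.71,-0.07,0.44,0,0,0.11],
    [1,-0.71,-0.07,0.44,0,0,0.11],
    [1,0,0,0,0,0,0],
    [1,0,0,0,0,0,0],
  ],
)

```text
clock: 1.7
position: [0.4454, 0.4319, 0.1205]
ee_rot: [-0.764, -3.047, 0.0]
force: [-0.5, 1.0, 0.6]
width: 1.002
gripper_force: 0.0
```

Run:
```python
from h import *
plan([.5655-.133*np.cos(-.49),.3675-.133*np.sin(-.49),.0355],np.pi-.49,5)
im=grab('top');cv2.imwrite('pics/pre.png',cv2.resize(im['pixels'][170:330,60:220],None,fx=3.5,fy=3.5)[...,::-1])
```

```text
from [0.4454 0.4319 0.1205] end [0.4481 0.4301 0.0355] max 0.68
[-0.03, -0.0, 0.68, -0.0, -0.0, -0.0]
[-0.03, -0.0, 0.68, -0.0, -0.0, -0.0]
[-0.02, -0.0, 0.68, -0.0, -0.0, -0.01]
[-0.03, -0.01, 0.68, -0.0, -0.0, -0.0]
[-0.02, -0.0, 0.68, -0.0, -0.0, -0.01]
```

View pics/pre.png

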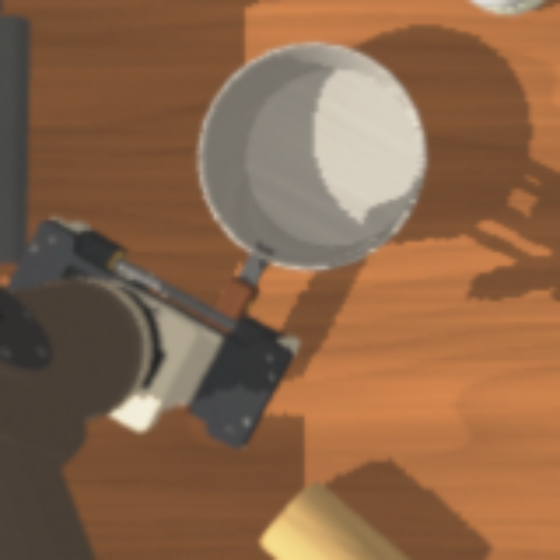

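The handle runs under the middle of the gripper, with crop pixel (235,295) between the fingers once parallax is allowed for. The grinder is clear on the left, so I go down and grip.

Call:
carry_out(
  commands=[
    [1,-0.03,0,0.68,0,0,0],
    [1,-0.03,0,0.68,0,0,0],
    [1,-0.03,0,0.68,0,0,0],
    [1,-0.02,0,0.68,0,0,0],
    [1,-0.02,0,0.68,0,0,0],
    [1,0,0,0,0,0,0],
    [0,0,0,0,0,0,0],
    [0,0,0,0,0,0,0],
  ],
  squeeze=60,
)

```text
clock: 2.55
position: [0.4484, 0.4316, 0.0371]
ee_rot: [0.762, 3.047, 0.003]
force: [0.0, 1.1, -1.6]
width: 0.876
gripper_force: 0.0
```

Call:
carry_out(
  commands=[
    [0,0,0,0,0,0,0],
    [0,0,0,0,0,0,0],
    [0,0,0,0,0,0,0],
    [0,0,0,0,0,0,0],
    [0,0,0,0,0,0,0],
  ],
  squeeze=60,
)

```text
clock: 3.05
position: [0.4483, 0.4305, 0.0358]
ee_rot: [0.763, 3.047, 0.0]
force: [-0.5, 0.7, -0.1]
width: 0.439
gripper_force: 0.0
```

Call:
carry_out(
  commands=[
    [0,0,0,0,0,0,0],
    [0,0,0,0,0,0,0],
    [0,0,0,0,0,0,0],
    [0,0,0,0,0,0,0],
    [0,0,0,0,0,0,0],
  ],
  squeeze=60,
)

```text
clock: 3.55
position: [0.4483, 0.4306, 0.0357]
ee_rot: [0.763, 3.047, 0.0]
force: [0.5, 1.2, -0.8]
width: 0.238
gripper_force: 60.0
```

Run:
```python
from h import *
s=arm.observe();print(s['position'],s['width'],s['gripper_force'],s['force'])
im=grab('top');X=cloud(im);Z=X[...,2];hsv=cv2.cvtColor(im['pixels'],cv2.COLOR_RGB2HSV)
m=np.zeros(Z.shape,bool);m[170:260,105:195]=1;m&=(Z>.058)&(Z<.075)&(hsv[...,1]<70);P=X[m]
for _ in range(5):
    A=np.c_[2*P[:,:2],np.ones(len(P))];q=np.linalg.lstsq(A,(P[:,:2]**2).sum(1),rcond=None)[0];r=np.sqrt(q[2]+q[0]**2+q[1]**2);e=abs(np.hypot(*(P[:,:2]-q[:2]).T)-r);P=P[e<max(.003,np.median(e)*2.5)]
print(q[:2],r)
```

```text
[0.44826123 0.43059333 0.03571142] 0.23798084720856114 60.00012159347534 [ 0.54062181  1.19785054 -0.78502064]
[0.56539296 0.36782164] 0.0856729583782019
```

Call:
carry_out(
  commands=[
    [0,0,0,-0.3,0,0,0],
    [0,0,0,-0.6,0,0,0],
    [0,0,0,-0.8,0,0,0],
    [0,0,0,-0.8,0,0,0],
    [0,0,0,-0.8,0,0,0],
    [0,0,0,-0.8,0,0,0],
    [0,0,0,-0.4,0,0,0],
    [0,0,0,0,0,0,0],
  ],
)

```text
clock: 4.4
position: [0.4489, 0.4312, 0.1504]
ee_rot: [0.763, 3.046, 0.005]
force: [0.4, 1.3, -3.5]
width: 0.234
gripper_force: 60.0
```

Run:
```python
from h import *
s=arm.observe();print(s['joints'].round(2),s['force'],s['ft_torque'])
im=grab('side');X=cloud(im);Z=X[...,2]
c=s['position'][:2]+.133*np.array([np.cos(-.49),np.sin(-.49)])
d=np.hypot(X[...,0]-c[0],X[...,1]-c[1]);m=(d<.095)&(d>.08)&(Z>s['position'][2]+.005)
P=X[m]; 
im2=grab('top');Y=cloud(im2);m2=(np.hypot(Y[...,0]-c[0],Y[...,1]-c[1])<.095)&(Y[...,2]>.15)
for Q,ref in((Y[m2],.1785),):
    q=Q[:,:2]-c;a=q@[np.cos(-.49),np.sin(-.49)]
    for lo,hi in((-.09,-.07),(-.02,.02),(.07,.09)):
        k=(a>lo)&(a<hi);print(lo,k.sum(),np.percentile(Q[k,2],[50,90]))
```

```text
[-0.94  0.5   0.12  1.68 -0.07  0.96  0.29] [ 0.40949834  1.34997011 -3.52635104] [0.22992163 0.21671518 0.0097668 ]
-0.09 1203 [0.52933528 0.56278662]
-0.02 143 [0.16769774 0.178163  ]
0.07 116 [0.17321491 0.17768767]
```

Run:
```python
from h import *
plan([.377,-.051,.15],np.pi,24)
```

```text
from [0.448  0.4303 0.148 ] end [ 0.377  -0.051   0.1501] max 0.81
[-0.27, -0.76, -0.0, -0.0, -0.0, -0.2]
[-0.26, -0.77, -0.0, -0.0, -0.0, -0.2]
[-0.24, -0.77, -0.0, -0.0, -0.0, -0.2]
[-0.23, -0.78, -0.0, -0.0, -0.0, -0.21]
[-0.21, -0.78, -0.0, -0.0, -0.0, -0.2]
[-0.2, -0.79, -0.0, -0.0, -0.0, -0.21]
[-0.18, -0.79, -0.0, -0.0, -0.0, -0.2]
[-0.16, -0.79, -0.0, -0.0, -0.0, -0.21]
[-0.15, -0.8, -0.0, -0.0, -0.0, -0.2]
[-0.13, -0.8, -0.01, -0.0, -0.0, -0.21]
[-0.11, -0.8, -0.0, -0.0, -0.0, -0.2]
[-0.1, -0.81, -0.01, -0.0, -0.0, -0.21]
[-0.08, -0.81, -0.0, -0.0, -0.0, -0.2]
[-0.06, -0.81, -0.01, -0.0, -0.0, -0.21]
[-0.05, -0.81, -0.0, -0.0, -0.0, -0.2]
[-0.03, -0.81, -0.01, -0.0, -0.0, -0.21]
[-0.01, -0.81, -0.0, -0.0, -0.0, -0.2]
[0.0, -0.81, -0.01, -0.0, -0.0, -0.21]
[0.02, -0.81, -0.0, -0.0, -0.0, -0.2]
[0.03, -0.81, -0.01, -0.0, -0.0, -0.21]
[0.05, -0.81, -0.0, -0.0, -0.0, -0.2]
[0.07, -0.81, -0.01, -0.0, -0.0, -0.21]
[0.09, -0.81, -0.0, -0.0, -0.0, -0.2]
[0.1, -0.8, -0.01, -0.0, -0.0, -0.21]
```

Call:
carry_out(
  commands=[
    [0,-0.14,-0.38,0,0,0,-0.1],
    [0,-0.27,-0.76,0,0,0,-0.2],
    [0,-0.25,-0.77,0,0,0,-0.2],
    [0,-0.23,-0.78,0,0,0,-0.2],
    [0,-0.22,-0.78,0,0,0,-0.2],
    [0,-0.2,-0.79,0,0,0,-0.2],
    [0,-0.18,-0.79,0,0,0,-0.2],
    [0,-0.16,-0.79,0,0,0,-0.2],
  ],
)

```text
clock: 5.3
position: [0.4246, 0.2782, 0.1473]
ee_rot: [-0.531, -3.095, 0.003]
force: [0.2, 0.1, -2.0]
width: 0.233
gripper_force: 60.0
```

Call:
carry_out(
  commands=[
    [0,-0.15,-0.8,0,0,0,-0.2],
    [0,-0.13,-0.8,0,0,0,-0.2],
    [0,-0.11,-0.8,0,0,0,-0.2],
    [0,-0.1,-0.81,0,0,0,-0.2],
    [0,-0.08,-0.81,0,0,0,-0.2],
    [0,-0.06,-0.81,0,0,0,-0.2],
    [0,-0.05,-0.81,0,0,0,-0.2],
    [0,-0.03,-0.81,0,0,0,-0.2],
  ],
)

```text
clock: 6.1
position: [0.3981, 0.1182, 0.1474]
ee_rot: [-0.282, -3.127, 0.002]
force: [0.7, 0.1, -2.5]
width: 0.235
gripper_force: 60.0
```

Run:
```python
from h import *
s=arm.observe();print(s['joints'].round(2))
plan([.377,-.051,.101],np.pi,10)
```

```text
[-0.52  0.19  0.12  2.16 -0.03  0.79  1.01]
from [0.3981 0.1182 0.1474] end [ 0.377  -0.0511  0.1009] max 0.69
[-0.04, -0.68, 0.19, -0.0, -0.0, -0.18]
[-0.03, -0.68, 0.19, -0.0, -0.0, -0.18]
[-0.01, -0.68, 0.19, -0.0, -0.0, -0.18]
[-0.0, -0.68, 0.19, -0.0, -0.0, -0.18]
[0.01, -0.68, 0.18, -0.0, -0.0, -0.18]
[0.02, -0.68, 0.19, -0.0, -0.0, -0.18]
[0.04, -0.68, 0.18, -0.0, -0.0, -0.18]
[0.05, -0.68, 0.19, -0.0, -0.01, -0.18]
[0.06, -0.68, 0.18, -0.01, -0.0, -0.18]
[0.07, -0.69, 0.19, -0.0, -0.01, -0.18]
```

Call:
carry_out(
  commands=[
    [0,-0.04,-0.68,0.19,0,0,-0.18],
    [0,-0.03,-0.68,0.19,0,0,-0.18],
    [0,-0.01,-0.68,0.19,0,0,-0.18],
    [0,0,-0.68,0.19,0,0,-0.18],
    [0,0.01,-0.68,0.19,0,0,-0.18],
    [0,0.02,-0.68,0.19,0,0,-0.18],
    [0,0.04,-0.68,0.19,0,0,-0.18],
    [0,0.05,-0.68,0.18,0,0,-0.18],
  ],
)

```text
clock: 6.9
position: [0.3809, -0.0163, 0.1097]
ee_rot: [-0.056, -3.139, 0.001]
force: [0.2, 1.0, -2.3]
width: 0.237
gripper_force: 60.0
```

Call:
carry_out(
  commands=[
    [0,0.06,-0.68,0.18,0,0,-0.18],
    [0,0.07,-0.69,0.18,0,0,-0.18],
    [0,0,0,0,0,0,0],
    [0,0,0,0,0,0,0],
  ],
)

```text
clock: 7.3
position: [0.3773, -0.0495, 0.1011]
ee_rot: [-0.004, -3.14, 0.0]
force: [0.7, 1.3, -3.2]
width: 0.234
gripper_force: 60.0
```

```bash
cat >> h.py <<'E'
def rim(im,c,zlo,zhi):
    X=cloud(im);Z=X[...,2];hsv=cv2.cvtColor(im['pixels'],cv2.COLOR_RGB2HSV)
    m=(Z>zlo)&(Z<zhi)&(hsv[...,1]<70)&(np.abs(np.hypot(X[...,0]-c[0],X[...,1]-c[1])-.087)<.012);P=X[m]
    for _ in range(5):
        A=np.c_[2*P[:,:2],np.ones(len(P))];q=np.linalg.lstsq(A,(P[:,:2]**2).sum(1),rcond=None)[0];r=np.sqrt(q[2]+q[0]**2+q[1]**2);e=abs(np.hypot(*(P[:,:2]-q[:2]).T)-r);P=P[e<max(.003,np.median(e)*2.5)]
    pl=np.linalg.lstsq(np.c_[P[:,:2]-q[:2],np.ones(len(P))],P[:,2],rcond=None)[0]
    print('rim centre',q[:2],'r',r,'n',len(P),'plane slope,z',pl);return q[:2]
E
python3 - <<'E'
from h import *
s=arm.observe();print(s['position'],s['joints'].round(2));p=s['position']
im=grab('top');c=rim(im,p[:2]+[.133,0],p[2]+.018,p[2]+.045)
e=np.array([np.cos(.269),np.sin(.269)]);lip=np.array([.7025,.0021])
print('pan offset from tcp',c-p[:2],'u,v of pan',(c-lip)@e,(c-lip)@[-e[1],e[0]])
cv2.imwrite('pics/prechute.png',np.hstack([cv2.resize(im['pixels'][60:320,200:400],(400,520)),cv2.resize(grab('side')['pixels'][100:360,200:400],(400,520))])[...,::-1])
E
```

```text
[ 0.37726221 -0.04946729  0.10107442] [-0.17  0.22  0.19  2.3  -0.07  0.63  1.64]
rim centre [ 0.51025982 -0.04867275] r 0.08480278349903685 n 421 plane slope,z [-0.002772    0.00104256  0.1265694 ]
pan offset from tcp [0.13299761 0.00079454] u,v of pan -0.19882042178622872 0.0021443840854941804
```

View pics/prechute.png

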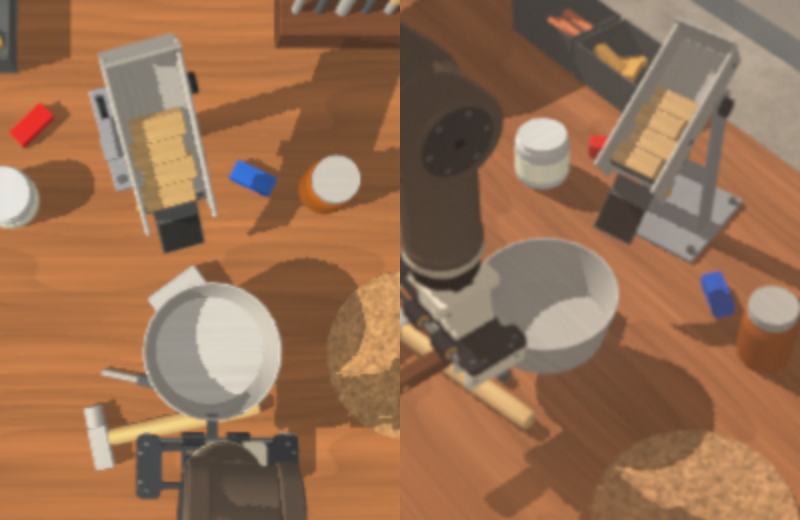

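The pan is level and in line with the chute: centre at (212,350) in the left half of the crop, with the paddle at (180,230) ahead of it. I push in now.

Call:
carry_out(
  commands=[
    [0,-0.4,0.1,0,0,0,0],
    [0,-0.7,0.18,0,0,0,0],
    [0,-0.75,0.2,0,0,0,0],
    [0,-0.75,0.2,0,0,0,0],
    [0,-0.8,0.2,0,0,0,0],
    [0,-0.8,0.2,0,0,0,0],
    [0,-0.8,0.2,0,0,0,0],
    [0,-0.7,0.18,0,0,0,0],
  ],
)

```text
clock: 8.2
position: [0.5213, -0.0116, 0.1009]
ee_rot: [0.0, -3.14, -0.0]
force: [-2.4, -0.0, -3.8]
width: 0.235
gripper_force: 60.0
```

Call:
carry_out(
  commands=[
    [0,-0.14,0.06,0,0,0,0],
    [0,0,0,0,0,0,0],
    [0,0,0,0,0,0,0],
    [0,0,0,0,0,0,0],
    [0,0,0,0,0,0,0],
    [0,0,0,0,0,0,0],
    [0,0,0,0,0,0,0],
    [0,0,0,0,0,0,0],
  ],
)

```text
clock: 9.0
position: [0.5242, -0.0113, 0.1016]
ee_rot: [0.001, 3.141, 0.0]
force: [-2.1, 1.2, -4.9]
width: 0.233
gripper_force: 60.0
```

Run:
```python
from h import *
s=arm.observe();print(s['position'],s['force'],s['ft_torque'])
im=grab('top');
cv2.imwrite('pics/open.png',np.hstack([cv2.resize(im['pixels'][60:320,200:400],(400,520)),cv2.resize(grab('side')['pixels'][70:330,220:420],(400,520))])[...,::-1])
```

```text
[ 0.52424806 -0.01131447  0.10156071] [-2.11261933  1.19939939 -4.87159026] [0.09191042 0.94556903 0.01564513]
```

View pics/open.png

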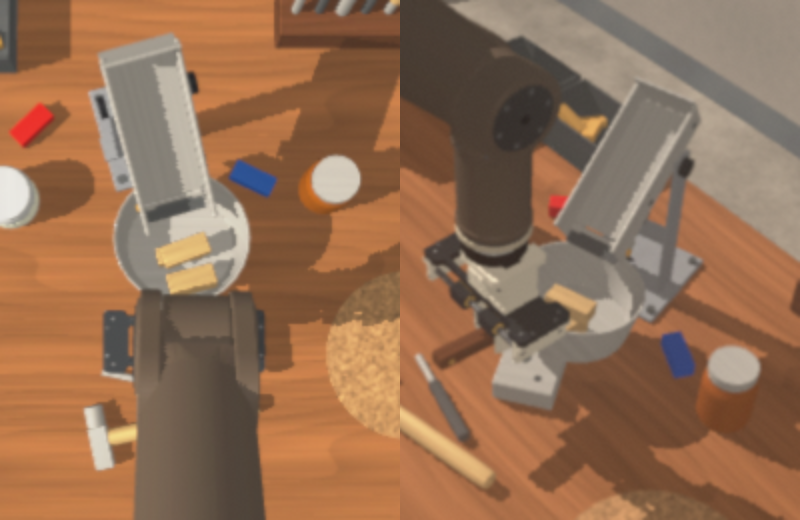

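The trough is empty. Two blanks show in the pan at (182,248) and (190,278), and the others may be hidden under the spout or stacked. I draw back along the chute axis and count.

Call:
carry_out(
  commands=[
    [0,0.2,-0.05,0,0,0,0],
    [0,0.5,-0.14,0,0,0,0],
    [0,0.7,-0.19,0,0,0,0],
    [0,0.7,-0.19,0,0,0,0],
    [0,0.7,-0.19,0,0,0,0],
    [0,0.7,-0.19,0,0,0,0],
    [0,0.7,-0.19,0,0,0,0],
    [0,0.7,-0.19,0,0,0,0],
  ],
)

```text
clock: 9.9
position: [0.4008, -0.0449, 0.1018]
ee_rot: [0.002, 3.14, 0.0]
force: [-0.7, 1.1, -3.3]
width: 0.232
gripper_force: 60.0
```

Call:
carry_out(
  commands=[
    [0,0.5,-0.14,0,0,0,0],
    [0,0.3,-0.1,0,0,0,0],
    [0,0,0,0,0,0,0],
  ],
)

```text
clock: 10.2
position: [0.381, -0.0508, 0.1017]
ee_rot: [0.002, 3.141, 0.0]
force: [-0.1, 0.5, -3.9]
width: 0.235
gripper_force: 60.0
```

Run:
```python
from h import *
s=arm.observe();p=s['position'];print(p,s['force'],s['joints'].round(2))
im=grab('top');c=rim(im,p[:2]+[.133,0],p[2]+.018,p[2]+.045);print(c-p[:2])
cv2.imwrite('pics/after.png',np.hstack([cv2.resize(im['pixels'][60:320,200:400],(400,520)),cv2.resize(grab('side')['pixels'][100:360,200:400],(400,520))])[...,::-1])
plan([.497-.133*np.cos(.4),-.338+.133*np.sin(.4),.12],np.pi-.4,16)
```

```text
[ 0.38097324 -0.05077375  0.10165934] [-0.09151694  0.54080332 -3.92989523] [-0.17  0.22  0.19  2.29 -0.07  0.63  1.64]
rim centre [ 0.51490124 -0.0507186 ] r 0.08639288036811463 n 90 plane slope,z [-7.84826954e-02  9.79083727e-05  1.17972644e-01]
[1.33928003e-01 5.51431672e-05]
from [ 0.3827 -0.0504  0.1018] end [ 0.3746 -0.2862  0.12  ] max 0.59
[0.02, -0.59, -0.05, 0.0, 0.0, 0.25]
[0.01, -0.59, -0.05, 0.0, 0.0, 0.25]
[-0.01, -0.59, -0.05, 0.0, 0.0, 0.25]
[-0.02, -0.59, -0.04, 0.0, 0.0, 0.25]
[-0.04, -0.59, -0.05, 0.0, 0.0, 0.25]
[-0.05, -0.59, -0.04, 0.0, 0.0, 0.25]
[-0.07, -0.59, -0.05, 0.0, 0.0, 0.25]
[-0.08, -0.58, -0.04, 0.0, 0.0, 0.25]
[-0.1, -0.58, -0.05, 0.0, 0.0, 0.25]
[-0.11, -0.58, -0.04, 0.0, 0.0, 0.25]
[-0.13, -0.58, -0.05, 0.0, 0.0, 0.25]
[-0.14, -0.57, -0.04, 0.0, 0.0, 0.25]
[-0.16, -0.57, -0.05, 0.0, 0.0, 0.25]
[-0.17, -0.56, -0.04, 0.0, 0.0, 0.25]
[-0.19, -0.56, -0.05, 0.0, 0.01, 0.25]
[-0.2, -0.55, -0.04, 0.01, 0.0, 0.24]
```

View pics/after.png

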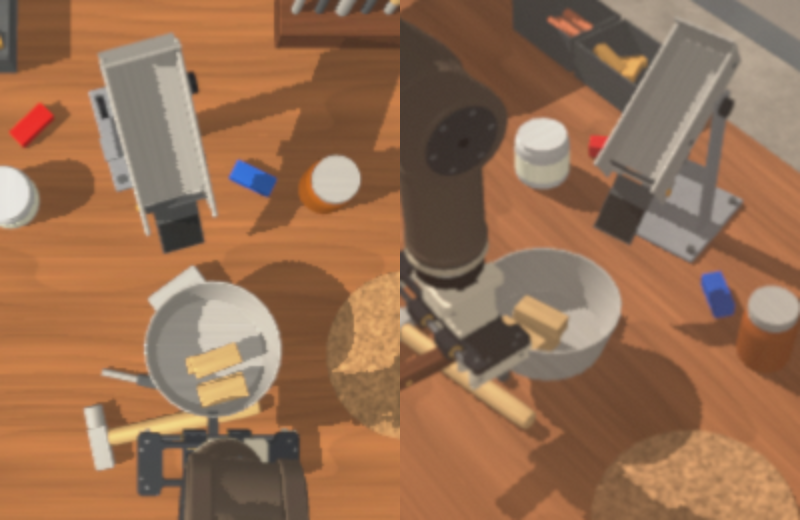

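The chute is empty and the gate is shut. The pan shows two blank tops at (213,358) and (222,388), probably stacked two high. The rim also droops about 4° at the far edge, so I check the heights and tilt.

Run:
```python
from h import *
s=arm.observe();p=s['position'];print('torque',s['ft_torque'],p,s['ee_rot'])
c=np.array([.515,-.0507])
for n in('top','side'):
    im=load(n);X=cloud(im);hsv=cv2.cvtColor(im['pixels'],cv2.COLOR_RGB2HSV);Z=X[...,2]
    ins=(np.hypot(X[...,0]-c[0],X[...,1]-c[1])<.078)&(Z<.14)&(Z>.04)
    tan=ins&(hsv[...,1]>80)&(hsv[...,0]>8)&(hsv[...,0]<28)
    k,lab,st,ce=cv2.connectedComponentsWithStats(tan.astype(np.uint8))
    for i in range(1,k):
        if st[i,4]>25:
            Q=X[lab==i]; print(n,ce[i].round(),st[i,4],'z pct',np.percentile(Q[:,2],[5,25,50,75,95]).round(3),'xy',np.median(Q[:,:2],0).round(3),'rng',np.ptp(Q,axis=0).round(3))
    g=ins&(hsv[...,1]<60)&(np.hypot(X[...,0]-c[0],X[...,1]-c[1])<.06);print(n,'floor z',np.percentile(Z[g],[5,25,50]), g.sum())
    if n=='top':
        Q=X[g]; Q=Q[Q[:,2]<np.percentile(Q[:,2],50)+.01];print('floor plane',np.linalg.lstsq(np.c_[Q[:,:2]-c,np.ones(len(Q))],Q[:,2],rcond=None)[0])
```

```text
torque [ 0.19268589  0.44554013 -0.02526803] [ 0.38267336 -0.05035736  0.10175026] [1.35345265e-03 3.14009079e+00 1.62912920e-04]
top [306. 240.] 289 z pct [0.085 0.104 0.106 0.107 0.11 ] xy [ 0.497 -0.052] rng [0.046 0.074 0.06 ]
top [311. 254.] 299 z pct [0.08  0.102 0.104 0.106 0.108] xy [ 0.46  -0.064] rng [0.042 0.069 0.053]
top floor z [0.04705422 0.04992544 0.05260444] 1115
floor plane [-0.11516788 -0.00028928  0.05405057]
side [269. 261.] 507 z pct [0.071 0.096 0.104 0.107 0.11 ] xy [ 0.492 -0.065] rng [0.09  0.103 0.066]
side floor z [0.04679766 0.04930543 0.05111306] 395
```

Both tops sit about 47 mm above the pan floor, so they are two stacks of two and all four blanks are in. The grip has let the pan pitch about 0.115 rad, so I tilt the tool to level it.

Call:
carry_out(
  commands=[
    [0,0,0,-0.1,0,-0.15,0],
    [0,0,0,-0.1,0,-0.2,0],
    [0,0,0,-0.1,0,-0.2,0],
    [0,0,0,-0.1,0,-0.2,0],
    [0,0,0,-0.1,0,-0.2,0],
    [0,0,0,-0.1,0,-0.2,0],
    [0,0,0,0,0,0,0],
    [0,0,0,0,0,0,0],
  ],
)

```text
clock: 11.1
position: [0.381, -0.0504, 0.1166]
ee_rot: [0.001, 3.026, 0.0]
force: [0.2, 1.2, -3.0]
width: 0.234
gripper_force: 60.0
```

```bash
cat >> h.py <<'E'
def planR(pos,T,n):
    s=arm.observe(); R=Ro.from_rotvec(s['ee_rot']);p=np.array(s['position']);pos=np.array(pos);out=[];P0=p.copy()
    for i in range(n):
        k=n-i
        row=np.round(np.r_[R.inv().apply((pos-p)/k)/.025,((R.inv()*T).as_rotvec()/k)/.1],2)+0;out.append(row)
        p=p+R.apply(row[:3]*.025);R=R*Ro.from_rotvec(row[3:]*.1)
    print('from',P0.round(4),'end',p.round(4))
    for r in out: print(r.tolist())
def down(ang,tilt):
    c,s=np.cos(ang),np.sin(ang)
    return Ro.from_matrix(np.array([[c,s,0],[s,-c,0],[0,0,-1]]))*Ro.from_rotvec([0,-tilt,0])
def floor(im,c):
    X=cloud(im);hsv=cv2.cvtColor(im['pixels'],cv2.COLOR_RGB2HSV);Z=X[...,2]
    g=(np.hypot(X[...,0]-c[0],X[...,1]-c[1])<.06)&(Z<.15)&(Z>.0)&(hsv[...,1]<60);Q=X[g]
    Q=Q[Q[:,2]<np.percentile(Q[:,2],40)+.01]
    print('floor n',len(Q),np.linalg.lstsq(np.c_[Q[:,:2]-c,np.ones(len(Q))],Q[:,2],rcond=None)[0].round(4))
E
python3 - <<'E'
from h import *
s=arm.observe();p=s['position'];print(p,s['ee_rot'],s['force'],s['ft_torque'])
im=grab('top');c0=p[:2]+[.131,0];floor(im,c0);rim(im,c0,p[2]+.012,p[2]+.045)
T=down(np.pi-.4,.115)
c=np.array([.497,-.338]);g=np.r_[c-.133*np.array([np.cos(.4),-np.sin(.4)]),.13]
tcp=g+T.apply([0,0,.019]);print('tcp target',tcp)
planR(tcp,T,20)
E
```

```text
[ 0.38104933 -0.05040718  0.116611  ] [1.28030543e-03 3.02622005e+00 1.25777878e-04] [ 0.1954796   1.16022147 -3.04464599] [ 0.16981681  0.58430687 -0.005623  ]
floor n 1110 [ 0.0016 -0.0008  0.0845]
rim centre [ 0.51108661 -0.04979178] r 0.08407780952116481 n 589 plane slope,z [0.00087028 0.00251967 0.14015275]
tcp target [ 0.37650697 -0.28705637  0.1111255 ]
from [ 0.3812 -0.0504  0.1165] end [ 0.3766 -0.2872  0.111 ]
[0.01, -0.47, 0.01, 0.02, 0.0, 0.2]
[0.0, -0.47, 0.01, 0.02, 0.0, 0.2]
[-0.01, -0.47, 0.01, 0.02, 0.0, 0.2]
[-0.02, -0.47, 0.01, 0.02, 0.0, 0.2]
[-0.03, -0.47, 0.01, 0.02, 0.0, 0.2]
[-0.04, -0.47, 0.01, 0.02, 0.0, 0.2]
[-0.05, -0.47, 0.02, 0.02, 0.0, 0.2]
[-0.06, -0.47, 0.02, 0.02, 0.0, 0.2]
[-0.06, -0.47, 0.02, 0.02, 0.0, 0.2]
[-0.07, -0.47, 0.02, 0.03, 0.0, 0.2]
[-0.08, -0.47, 0.02, 0.02, 0.0, 0.2]
[-0.09, -0.47, 0.02, 0.03, 0.0, 0.2]
[-0.1, -0.46, 0.02, 0.02, 0.0, 0.2]
[-0.11, -0.46, 0.02, 0.03, 0.0, 0.2]
[-0.12, -0.46, 0.02, 0.02, 0.0, 0.19]
[-0.13, -0.46, 0.03, 0.03, 0.0, 0.2]
[-0.14, -0.45, 0.03, 0.02, 0.0, 0.19]
[-0.15, -0.45, 0.03, 0.03, 0.0, 0.2]
[-0.16, -0.45, 0.03, 0.02, 0.0, 0.19]
[-0.17, -0.44, 0.03, 0.03, 0.0, 0.2]
```

Call:
carry_out(
  commands=[
    [0,0,-0.3,0.01,0.01,0,0.12],
    [0,0,-0.47,0.01,0.02,0,0.2],
    [0,-0.01,-0.47,0.01,0.02,0,0.2],
    [0,-0.02,-0.47,0.01,0.02,0,0.2],
    [0,-0.03,-0.47,0.01,0.02,0,0.2],
    [0,-0.04,-0.47,0.02,0.02,0,0.2],
    [0,-0.05,-0.47,0.02,0.02,0,0.2],
    [0,-0.06,-0.47,0.02,0.02,0,0.2],
  ],
)

```text
clock: 11.95
position: [0.3805, -0.1415, 0.1142]
ee_rot: [0.235, 3.018, -0.01]
force: [-0.4, -0.6, -3.8]
width: 0.236
gripper_force: 60.0
```

Call:
carry_out(
  commands=[
    [0,-0.06,-0.47,0.02,0.02,0,0.2],
    [0,-0.07,-0.47,0.02,0.02,0,0.2],
    [0,-0.08,-0.47,0.02,0.03,0,0.2],
    [0,-0.09,-0.47,0.02,0.03,0,0.2],
    [0,-0.1,-0.46,0.02,0.02,0,0.2],
    [0,-0.11,-0.46,0.02,0.03,0,0.2],
    [0,-0.12,-0.46,0.02,0.02,0,0.2],
    [0,-0.13,-0.46,0.02,0.03,0,0.2],
  ],
)

```text
clock: 12.75
position: [0.3787, -0.2365, 0.1122]
ee_rot: [0.477, 2.99, -0.026]
force: [-0.2, 0.7, -4.1]
width: 0.234
gripper_force: 60.0
```

Call:
carry_out(
  commands=[
    [0,-0.14,-0.46,0.02,0.02,0,0.2],
    [0,-0.15,-0.45,0.03,0.03,0,0.2],
    [0,-0.16,-0.45,0.03,0.02,0,0.2],
    [0,-0.17,-0.4,0.03,0.02,0,0.2],
    [0,-0.05,-0.2,0,0,0,0.08],
    [0,0,0,0,0,0,0],
    [0,0,0,0,0,0,0],
  ],
)

```text
clock: 13.45
position: [0.3777, -0.287, 0.1112]
ee_rot: [0.607, 2.968, -0.031]
force: [-0.2, 1.0, -3.2]
width: 0.233
gripper_force: 60.0
```

Run:
```python
from h import *
s=arm.observe();p=s['position'];print(p,s['ee_rot'],s['force'],s['joints'].round(2))
im=grab('top');c0=p[:2]+.131*np.array([np.cos(.4),-np.sin(.4)]);floor(im,c0);c=rim(im,c0,p[2]+.012,p[2]+.045)
# mat re-fit from visible cork at z ~6mm
X=cloud(im)
# descent: rim centre error to mat; underside now
print('err to mat',np.array([.497,-.338])-c)
T=down(np.pi-.4,.115)
g=np.array(p)-T.apply([0,0,.019]);print('underside z est',g[2]-.055)
```

```text
[ 0.37771193 -0.28701892  0.11119566] [ 0.60658835  2.96808151 -0.03101772] [-0.17852057  1.02639611 -3.18406184] [ 0.26  0.29  0.36  2.18 -0.23  0.59  1.95]
floor n 1035 [-0.0047  0.0018  0.0787]
rim centre [ 0.49701525 -0.33648662] r 0.08447533628824094 n 527 plane slope,z [0.00311205 0.03670685 0.1354425 ]
err to mat [-1.52505904e-05 -1.51337848e-03]
underside z est 0.07507016463167077
```

Call:
carry_out(
  commands=[
    [0,0.02,0,0.2,0,0,0],
    [0,0.04,0,0.36,0,0,0],
    [0,0.05,0,0.4,0,0,0],
    [0,0.05,0,0.4,0,0,0],
    [0,0.05,0,0.4,0,0,0],
    [0,0.04,0,0.36,0,0,0],
    [0,0.03,0,0.26,0,0,0],
    [0,0.01,0,0.1,0,0,0],
  ],
)

```text
clock: 14.3
position: [0.3774, -0.2871, 0.048]
ee_rot: [0.608, 2.968, -0.031]
force: [0.2, 1.2, -3.9]
width: 0.236
gripper_force: 60.0
```

Call:
carry_out(
  commands=[
    [0,0,0,0.04,0,0,0],
    [0,0,0,0.04,0,0,0],
    [0,0,0,0,0,0,0],
  ],
)

```text
clock: 14.6
position: [0.3783, -0.2874, 0.0471]
ee_rot: [0.607, 2.967, -0.032]
force: [-0.5, 0.4, -3.3]
width: 0.233
gripper_force: 60.0
```

Run:
```python
from h import *
s=arm.observe();p=s['position'];print(p,s['force'],s['ft_torque'])
im=grab('top');c0=p[:2]+.131*np.array([np.cos(.4),-np.sin(.4)]);floor(im,c0);c=rim(im,c0,p[2]+.012,p[2]+.045)
```

```text
[ 0.37825294 -0.28737685  0.04714183] [-0.51849624  0.39695176 -3.3197065 ] [0.3691891  0.61765621 0.00419734]
floor n 934 [-0.0008  0.0043  0.0147]
rim centre [ 0.49751658 -0.33653081] r 0.08436881535314328 n 453 plane slope,z [0.00127463 0.03335025 0.07149135]
```

Call:
carry_out(
  commands=[
    [0,0,0,0.05,0,0,0],
    [0,0.01,0,0.05,0,0,0],
    [0,0,0,0.04,0,0,0],
    [0,0,0,0,0,0,0],
    [0,0,0,0,0,0,0],
  ],
)

```text
clock: 15.15
position: [0.3782, -0.2873, 0.0434]
ee_rot: [0.607, 2.968, -0.032]
force: [-0.4, 0.5, -3.9]
width: 0.234
gripper_force: 60.0
```

Call:
carry_out(
  commands=[
    [0,0,0,0.03,0,0,0],
    [0,0,0,0.02,0,0,0],
    [0,0,0,0,0,0,0],
    [0,0,0,0,0,0,0],
  ],
)

```text
clock: 15.55
position: [0.3783, -0.2874, 0.0422]
ee_rot: [0.607, 2.968, -0.032]
force: [0.2, 1.4, -4.4]
width: 0.233
gripper_force: 60.0
```

Call:
carry_out(
  commands=[
    [0,0,0,0.03,0,0,0],
    [0,0,0,0,0,0,0],
    [0,0,0,0.03,0,0,0],
    [0,0,0,0,0,0,0],
  ],
)

```text
clock: 15.95
position: [0.3778, -0.2872, 0.041]
ee_rot: [0.608, 2.968, -0.031]
force: [-6.5, 3.8, 12.7]
width: 0.236
gripper_force: 60.0
```

Run:
```python
from h import *
s=arm.observe();p=s['position'];print(p,s['force'],s['ft_torque'])
im=grab('top');c0=p[:2]+.131*np.array([np.cos(.4),-np.sin(.4)]);floor(im,c0)
```

```text
[ 0.37782734 -0.28720887  0.04103383] [-6.48156069  3.75370792 12.69013412] [0.74196162 1.10200485 0.06489561]
floor n 918 [ 0.0166 -0.002   0.0104]
```

Contact is made. I ease up slightly and release.

Call:
carry_out(
  commands=[
    [0,0,0,-0.02,0,0,0],
    [0,0,0,0,0,0,0],
    [0.5,0,0,0,0,0,0],
    [0.5,0,0,0,0,0,0],
    [0.5,0,0,0,0,0,0],
    [0.5,0,0,0,0,0,0],
    [0.5,0,0,0,0,0,0],
    [0.5,0,0,0,0,0,0],
  ],
  squeeze=20,
)

```text
clock: 16.8
position: [0.3785, -0.2875, 0.0412]
ee_rot: [0.607, 2.967, -0.032]
force: [-0.3, 1.1, -0.7]
width: 0.497
gripper_force: 0.0
```

Call:
carry_out(
  commands=[
    [0.5,-0.03,0,-0.3,0,0,0],
    [0.5,-0.06,0,-0.5,0,0,0],
    [0.5,-0.08,0,-0.7,0,0,0],
    [0.5,-0.08,0,-0.7,0,0,0],
    [0.5,-0.1,0,-0.9,0,0,0],
    [0.5,-0.1,0,-0.9,0,0,0],
    [0.5,-0.1,0,-0.9,0,0,0],
    [0.5,0,0,0,0,0,0],
  ],
)

```text
clock: 17.6
position: [0.3794, -0.2886, 0.1675]
ee_rot: [0.606, 2.963, -0.033]
force: [0.5, 0.1, -0.1]
width: 0.497
gripper_force: 0.0
```

Run:
```python
from h import *
s=arm.observe();p=s['position'];print(p,s['force'],s['clock'])
im=grab('top');c0=np.array([.4975,-.3365]);floor(im,c0);rim(im,c0,.055,.09)
X=cloud(im);hsv=cv2.cvtColor(im['pixels'],cv2.COLOR_RGB2HSV)
for n,(c,r) in dict(tin=(203,158),jar=(368,150),block=(293,211),punch=(278,251)).items(): print(n,X[r,c].round(3))
cv2.imwrite('pics/end.png',np.hstack([cv2.resize(im['pixels'][60:320,240:480],(400,433)),cv2.resize(grab('side')['pixels'][170:420,200:430],(400,433))])[...,::-1])
```

```text
[ 0.37935419 -0.2886011   0.16751439] [ 0.45961239  0.07632776 -0.11259998] 17.6
floor n 911 [0.0069 0.0025 0.0094]
rim centre [ 0.49777681 -0.33661569] r 0.08453579310225565 n 452 plane slope,z [0.00481119 0.03005918 0.06703688]
tin [0.716 0.221 0.073]
jar [ 0.731 -0.216  0.101]
block [ 0.574 -0.021  0.033]
punch [0.463 0.021 0.018]
```

View pics/end.png

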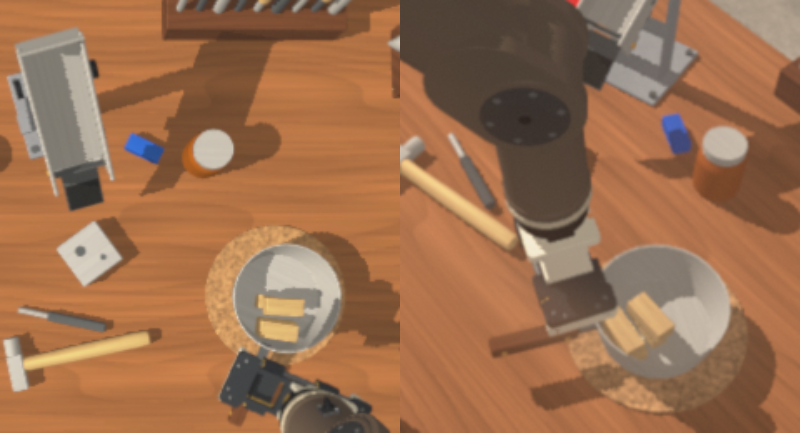

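The pan stands level on the mat, centre at about (287,298), with two stacks of blanks at (280,306) and (278,330) and every bystander where it was. I check the stack height once more and hand in.

Run:
```python
from h import *
im=load('top');X=cloud(im);h=cv2.cvtColor(im['pixels'],cv2.COLOR_RGB2HSV)
t=(np.hypot(X[...,0]-.4978,X[...,1]+.3366)<.07)&(h[...,1]>80)&(h[...,0]<28)&(X[...,2]<.09)
k,lab,st,ce=cv2.connectedComponentsWithStats(t.astype(np.uint8))
z=[np.median(X[lab==i][:,2]) for i in range(1,k) if st[i,4]>60];print('stack tops',z)
if len(z)==2 and min(z)>.046: print(arm.sign_off())
```

```text
stack tops [np.float64(0.05872869825656546), np.float64(0.05283070375629447)]
the job is handed in; nothing more can be done
None
```

The job is handed in: the chute is empty with its gate shut, the pan stands level and centred on the cork mat, and all four blanks are in it, counted as two stacks of two by height rather than each seen.

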